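Index a cane grip three clicks on and hold it

TASK

The rosewood cane grip in the indexing stand has to come round to its next flute line, an eighth of a turn. Take hold of the black bar knob on top of the stand and turn it clockwise, seen from above, one click at a time, feeling and counting the clicks, until it sits in the third stop on from where it now rests; do not run past it. Finish still gripping the knob and holding it in that stop, so that it cannot slip while I tighten the red-balled clamp, and leave the gouges, the finished grip and the jar where they lie.

Things in the scene. Friction and masses are not known exactly. Their poses are not given: they have to be found in the camera images.
- stand: green cast-iron upright indexing stand bolted to the bench (fixed). Origin on the bench under its vertical spindle axis. Foot 150 (x) x 190 (y) x 22 mm; column at its -y side. On the axis, upward: cup centre, cane grip, bearing, steel index wheel 91 mm across (top 236 mm above the bench), knob. Beside the knob only the detent block, 62 to 104 mm off along -y, top 235 mm. Nothing overhangs it
- knob_axis (a point): point on the spindle axis inside the bar of the knob, 276 mm above the bench, the TCP height for gripping the bar; fixed to the stand, with the stand's axes
- knob: black bar knob that turns with the spindle: round flange 38 mm across, 5 mm high, and on it an upright bar 62 mm long (its own x), 14 mm wide (its own y), from 253 to 286 mm above the bench, centred on the axis. White line on top of its +x half. Origin on the axis under the flange, 248 mm above the bench; z up. Grip it from above across the 14 mm, with 30 N or more
- spindle (a joint): angle of wheel, knob and cane grip together, rad, growing clockwise seen from above; 0: knob x along stand x. A sprung ball clicks into 24 notches: stops 0.2618 rad (15 deg) apart, at whole multiples. Starts at rest in one of the five stops 0 to 1.047. It takes about 0.2 N m to leave a notch; past half-way (7.5 deg) it snaps into the next. No end stops
- zero_mark (a point): red mark on top of the index wheel, 45 mm from the axis, in the direction of the knob's own +x (the white-line end), 236 mm above the bench; turns with the wheel
- gouge_wide: loose wide carving gouge lying on the bench, 235 mm long along its x (handle at -x, yellow boxwood, 25 mm thick; blade 22 mm wide); origin under the middle of its length. Bystander
- gouge_narrow: loose narrow carving gouge lying on the bench, 225 mm long along its x (handle at -x, brown, 25 mm thick; blade 10 mm wide); origin under the middle of its length. Bystander
- finished_grip: loose finished rosewood cane grip with a carved head, lying along its x, 190 mm long, up to 44 mm wide and 39 mm high (head at +x); origin on the bench under it. Bystander
- wax_jar: loose amber jar of wax with a black cap, 64 mm across, 70 mm high; origin under its centre. Bystander

How it is judged (in metres and radians):
On the way, in this order (a step that is already met when the one before it is completed fails the run):
1. the wheel is turned into the first stop on (distance of zero_mark from where it was at the start of the episode between 0.0071 and 0.0164 m and contact force between the fingers and knob above 1 N), for 0.1 s.
2. then into the second stop (distance of zero_mark from where it was at the start of the episode between 0.0187 and 0.0278 m and contact force between the fingers and knob above 1 N), for 0.1 s.
3. then into the third stop (distance of zero_mark from where it was at the start of the episode between 0.0315 and 0.0373 m and contact force between the fingers and knob above 1 N), for 0.2 s.
At the end, for the whole second after the job is handed in: the wheel stands still in the third stop clockwise from where it started (45 degrees on, within 4 degrees: the red mark has moved 31.5 to 37.3 mm in a straight line) and the fingers still grip the knob with more than 3 N (distance of zero_mark from where it was at the start of the episode between 0.0315 and 0.0373 m and value of joint spindle above 0.68 rad and velocity of joint spindle between -0.1 and 0.1 rad/s and contact force between the fingers and knob above 3 N); the arm keeps its last pose, push and grip.
It fails at once if the wheel is run past the third stop, on over the fourth click (distance of zero_mark from where it was at the start of the episode above 0.0402 m).
It fails at once if a gouge, the finished grip or the jar is moved by more than 15 mm (distance of any of gouge_wide, gouge_narrow, finished_grip, wax_jar from where it was at the start of the episode above 0.015 m).
It also fails if it takes over 30 s, if anything falls off the work surface, if the arm or the gripper's body presses on something with over 40 N, if the wrist force passes 120 N, or if a joint passes its speed limit or range.

ROBOT

A 6-joint arm with a two-finger parallel gripper is mounted at the origin on the work surface. World frame = base frame: x ahead of the robot, y to its left, z up, the work surface at z = 0. Lengths are in mm, angles in rad, forces in N, time in s.
With the tool pointing down it reaches from about 375 to 750 mm from the base axis. Payload 9 kg.
Tool frame: the origin (TCP) lies between the finger pads, 19 mm behind the fingertips; this is the grasp point; z points along the fingers, y is the line along which they close (so a half turn about z gives the same grasp; the last joint's range is limited). The gripper opens to 85 mm and grips with 20 to 120 N. Pads are 22 mm wide; open, the fingers measure 114 mm over their backs; the gripper's body (76 mm by 85 mm) begins 54 mm behind the grasp point. The pads swing forward as they close: fully open they stand 13 mm farther back than shut.
Start: joints at [-1.525, 0.104, 0.097, 1.564, 0, 1.353], TCP at [156.459, -579.271, 250.031] pointing down, gripper open.
Joint ranges: [-2.99, 2.99], [-0.84, 1.86], [-1.1, 1.16], [-1.84, 2.11], [-1.51, 1.56], [-3.14, 3.14]. Speed limits (rad/s): [2.22, 2.22, 2.57, 3.14, 3.14, 3.14].

INTERFACE

Orientations are given as a rotation vector (axis times angle).
In Python, from plant import observe, grab_frame, get_calibration, sign_off gives the robot as it stands.
- The arm moves only by the tool apply_moves, never from a script. Its arguments are lists of equal length, an entry for each row: "fingers": the closure, from -1 (fully open) to 1 (shut); "offset": the shift along the tool's x, y, z each as a share of 0.5 m, from -1 to 1, a list of three; "dr": the turn, a rotation vector about the tool's x, y, z each as a share of 45 degrees, from -1 to 1, a list of three. A call has 1 to 8 rows; each row is the pose to reach, as a shift and turn from the pose commanded when the call began, along the tool's axes at that moment; what a row does not reach only later rows make up. A row lasts 1/8 s, in which the tool goes at most 62.5 mm and 10.7 degrees, less where a joint would pass 70% of its speed; a pose out of reach is approached as far as the arm can. A call with a number of a shift or a turn outside -1 to 1 is refused whole. A call with a gripper value outside its range is refused whole. The fingers move at their own pace and stop on an object; "newtons" is the grip in N (left out, the last holds). Time passes only in rows, so rows that repeat a pose let the fingers close. It gives the time, the measured TCP pose, the force, the opening and the grip force at its end, in the units of the state.
- observe(): the state, without advancing time (a new reading comes with each control period).
- grab_frame(name): name is "scene" or "top" or "wrist"; returns the picture (420x560x3 uint8, red, green, blue); there is no depth.
- get_calibration(name): a dict with "camera_matrix" (3x3 intrinsics, pixels), "xyz" and "attitude" of the camera in the world. Camera axes: x right, y up, looking along -z (the intrinsics and any distortion apply to the point x, -y, -z); pixel columns grow to the right and rows downward; lengths in mm; the calibration is good to about 2 mm. The wrist camera is an equidistant fisheye: a pixel r from the principal point sees the ray r / f radians off the axis. A picture is of the moment at which its call begins: read the wrist's pose just before it. get_calibration takes no time and is no camera call; for the wrist camera it gives the pose at the moment of the call.
- sign_off(): hands the job in; it is judged then, once.
The state is a dict: "time_s": time; "q": joint angles; "qvel": joint speeds; "joint_efforts": joint torques, N m; "tool_pos": TCP position; "orientation": TCP orientation; "ft_force": force on the tool from outside, world axes, zero at the start; "moment": the same for the moment, N m; "opening": opening from 0.0 (shut) to 1.0 (fully open); "finger_force": force on a finger pad.
Only numpy, scipy, OpenCV 4.12 (cv2) and the standard library are available. Lean on these libraries where they do the work, as an engineer would, in place of code of your own. Each camera call takes 0.05 s, during which the arm holds its last target. There are 200 camera calls.

## Working session

There is one attempt and no reset: what is moved stays moved. The work goes in short steps, Python scripts to look and compute and a tool call to move; the robot and the scene stay as the last step left them, time stands still between calls to the robot, and variables do not carry over. Pictures are saved under pics/ and viewed, at most 10 in all, crops included, and the job is handed in when it is done.

Besides the shell and the picture viewer there is one more tool, called after "Request:" as name(argument=value, ...) on one line, values as JSON. apply_moves: Moves the arm, as the interface text tells. Its arguments: {"type":"object","properties":{"fingers":{"type":"array","items":{"type":"number"}},"offset":{"type":"array","items":{"type":"array","items":{"type":"number"}}},"dr":{"type":"array","items":{"type":"array","items":{"type":"number"}}},"newtons":{"type":"number"}},"required":["fingers","offset","dr"]}

```bash
mkdir -p pics
python3 - <<'E'
from plant import *
import cv2,numpy as np
print(observe())
for n in("scene","top"):
    f=grab_frame(n);cv2.imwrite(f"pics/{n}0.png",f[:,:,::-1]);np.save(n+"0.npy",f)
    print(n,get_calibration(n))
a=cv2.imread("pics/scene0.png");b=cv2.imread("pics/top0.png")
cv2.imwrite("pics/both.png",cv2.resize(np.hstack([a,b]),(800,300)))
E
```

```text
{'time_s': 0.0, 'q': array([-1.52469714e+00,  1.04686974e-01,  9.64739215e-02,  1.56386690e+00,
       -1.88604981e-05,  1.35311564e+00]), 'qvel': array([ 0.00025557,  0.00031798,  0.00048748,  0.00078685,  0.00090237,
       -0.00086071]), 'joint_efforts': array([-7.58969873e-04, -5.56926048e+01,  5.03655732e+01,  1.67602702e-02,
       -3.44407981e-04,  6.14124133e-06]), 'tool_pos': array([ 156.44015849, -578.94247417,  249.23206876]), 'orientation': array([-3.11303890e+00, -4.12975880e-01, -1.43193081e-04]), 'ft_force': array([-0.27756182,  0.68746137, -0.61556609]), 'moment': array([ 0.05567006, -0.0311073 ,  0.0131204 ]), 'finger_force': 0.0, 'opening': 1.001669005867217}
scene {'camera_matrix': array([[426.49115461,   0.        , 273.31936598],
       [  0.        , 426.49115461, 212.5146138 ],
       [  0.        ,   0.        ,   1.        ]]), 'xyz': array([1213.03310915,   98.69171702,  820.67787452]), 'attitude': array([0.60413585, 0.64607151, 1.56810338])}
top {'camera_matrix': array([[444.99042826,   0.        , 283.59918867],
       [  0.        , 444.99042826, 214.32515857],
       [  0.        ,   0.        ,   1.        ]]), 'xyz': array([ 432.23970245,   66.22554063, 1127.75317754]), 'attitude': array([ 0.09934444, -0.10968148, -1.56859376])}
```

View pics/top0.png

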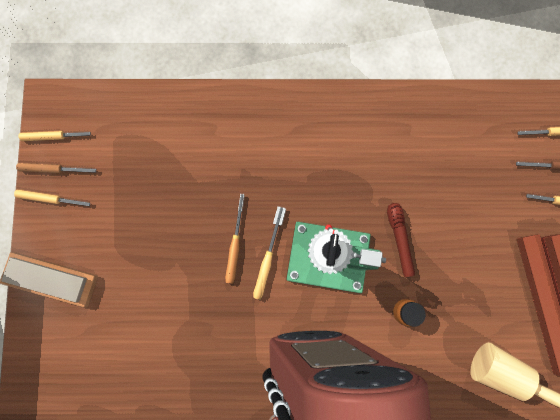

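View pics/scene0.png

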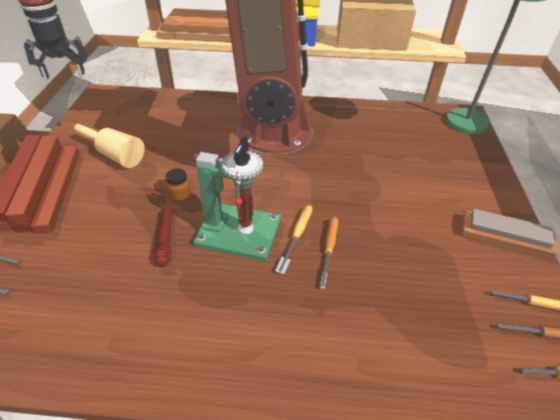

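The top view shows the stand at about (332,250) with its column toward the right (-y), and the knob pointing roughly up. The gouges are to its left, and the finished grip and jar to its right. I'll zoom in on the stand.

```bash
cat > h.py <<'E'
import numpy as np,cv2
from scipy.spatial.transform import Rotation as R
def ray(c,u,v,z):
    K=c["camera_matrix"];d=np.array([(u-K[0,2])/K[0,0],-(v-K[1,2])/K[1,1],-1.])
    d=R.from_rotvec(c["attitude"]).apply(d);p=c["xyz"];return p+d*(z-p[2])/d[2]
E
python3 - <<'E'
from h import *
from plant import get_calibration
f=np.load("top0.npy");c=get_calibration("top")
cv2.imwrite("pics/crop.png",cv2.resize(f[210:300,280:390,::-1],None,fx=7,fy=6.5,interpolation=cv2.INTER_CUBIC))
h=cv2.cvtColor(f,cv2.COLOR_RGB2HSV);m=cv2.inRange(h,(60,80,50),(90,255,255));m[:210]=0;m[300:]=0;m[:,:280]=0;m[:,380:]=0
pts=cv2.findNonZero(m);r=cv2.minAreaRect(pts);b=cv2.boxPoints(r);print(b)
w=np.array([ray(c,u,v,22)[:2] for u,v in b]);print(w,w.mean(0),[np.linalg.norm(w[i]-w[i-1]) for i in range(4)])
d=[w[i]-w[i-1] for i in range(4)];print([np.degrees(np.arctan2(*e[::-1])) for e in d])
for k in(276,236,286):print(k,ray(c,332,250,k))
E
```

```text
[[285.97296 280.16217]
 [295.75677 221.45947]
 [381.37836 235.72974]
 [371.59454 294.43243]]
[[ 416.96713776   53.16958073]
 [ 562.26373632   28.47275799]
 [ 526.42375953 -185.01017771]
 [ 382.18063163 -156.66983486]] [471.95881631 -65.00941846] [np.float64(212.70327064821367), np.float64(147.38057743723934), np.float64(216.47047782768306), np.float64(147.00086728027384)]
[np.float64(80.58729273968555), np.float64(-9.646665948686948), np.float64(-99.5300693356881), np.float64(168.88433149491578)]
276 [477.45612163 -31.92699351 276.        ]
236 [479.57957337 -36.53642905 236.        ]
286 [476.92525869 -30.77463463 286.        ]
```

View pics/crop.png

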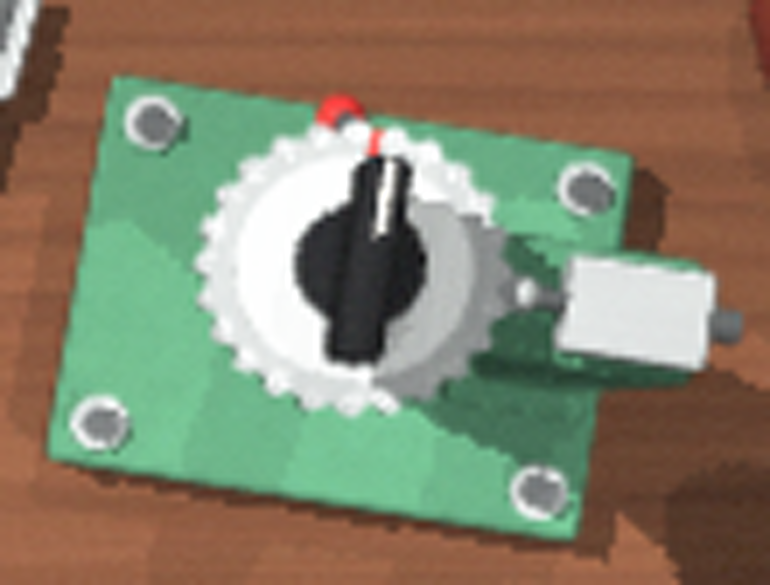

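The crop shows the foot corners at (112,76), (633,155), (577,540) and (48,460). The bar runs from (385,158) to (355,360), with the white line at its upper (+x) end and the red mark at (377,142). The red clamp ball is at (342,110).

Run:
```python
from h import *
from plant import *
c=get_calibration("top")
P=lambda x,y,z:ray(c,280+x/7,210+y/6.5,z)[:2]
w=np.array([P(*p,22) for p in[(112,76),(633,155),(577,540),(48,460)]]);O=w.mean(0)
ang=lambda e:np.degrees(np.arctan2(e[1],e[0]))
print("foot",O,[np.linalg.norm(w[i]-w[i-1]) for i in range(4)],ang(w[0]-w[3]),ang(w[1]-w[2]),ang(w[0]-w[1])-90,ang(w[3]-w[2])-90)
print("wheel c",P(350,265,236))
m=P(377,142,236);print("mark",m)
a,b=P(390,162,286),P(381,235,286);print("line",a,b,ang(a-b))
print("bar ends",P(387,158,286),P(357,350,286),ang(P(387,158,286)-P(357,350,286)))
for o in(O,P(350,265,236)):print("markang",ang(m-o),np.linalg.norm(m-o))
cw=get_calibration("wrist");print(cw)
s=observe();Rt=R.from_rotvec(s["orientation"]);print(Rt.as_matrix().round(3));print(Rt.inv().apply(cw["xyz"]-s["tool_pos"]))
```

```text
foot [473.44671613 -53.2936789 ] [np.float64(148.00700755479014), np.float64(188.14540172598024), np.float64(147.55122378742996), np.float64(187.6685433459581)] -8.991448779855856 -9.175755675661486 -9.340222606819978 -9.201721896239974
wheel c [478.04453446 -32.50744666]
mark [516.05225853 -40.83203068]
line [505.49046751 -38.26496376] [484.18657927 -35.48296864] -7.439941717201782
bar ends [506.6621455  -37.46976371] [450.91687899 -28.49580174] -9.14510597888978
markang 16.303612133661584 44.39059495359719
markang -12.354040149999486 38.90868525085323
{'camera_matrix': array([[325.1922621 ,   0.        , 281.04891132],
       [  0.        , 325.1922621 , 207.90660013],
       [  0.        ,   0.        ,   1.        ]]), 'xyz': array([ 224.87195356, -560.07846542,  372.25455862]), 'attitude': array([-0.24489088,  0.18871422, -1.29603119])}
[[ 0.965  0.261 -0.   ]
 [ 0.261 -0.965  0.001]
 [ 0.    -0.001 -1.   ]]
[  71.02188187   -0.53069665 -122.9065661 ]
```

The axis is at about (478.5, -32.7), the stand's yaw is about -9.1° and the knob's is about -9°, so it rests in stop 0. First I move up and half way there.

Request:
apply_moves(fingers=[-1, -1, -1, -1, -1, -1, -1, -1], offset=[[0, 0, -0.2], [0, 0, -0.2], [0.45, -0.44, -0.2], [0.45, -0.44, -0.2], [0.45, -0.44, -0.2], [0.45, -0.44, -0.2], [0.45, -0.44, -0.2], [0.45, -0.44, -0.2]], dr=[[0, 0, -1], [0, 0, -1], [0, 0, -1], [0, 0, -1], [0, 0, -1], [0, 0, -1], [0, 0, -1], [0, 0, -1]])

```text
time_s: 1.1
tool_pos: [317.9, -305.2, 350.6]
orientation: [2.714, 1.58, 0.001]
ft_force: [-0.1, 0.6, -0.2]
opening: 1.001
finger_force: 0.0
```

```bash
cat >> h.py <<'E'
def rel(x,y,z,yaw):
    from plant import observe
    s=observe();r=R.from_rotvec(s["orientation"]);M=r.as_matrix()
    d=np.array([x,y,z])-s["tool_pos"];y0=np.degrees(np.arctan2(M[1,0],M[0,0]))
    print("t",s["time_s"],"pos",s["tool_pos"].round(1),"yaw",y0.round(2),"tilt",M[:,2].round(4),"off",(r.inv().apply(d)/500).round(4),"drz",(-((yaw-y0+180)%360-180)/45).round(4),"open",s["opening"],s["finger_force"],s["ft_force"].round(1),s["moment"].round(2))
E
python3 -c "
from h import *
rel(478.5,-32.7,360,170.9)"
```

```text
t 1.1 pos [ 317.9 -305.2  350.6] yaw 60.4 tilt [ 9.e-04 -6.e-04 -1.e+00] off [ 0.6325  0.0101 -0.0189] drz -2.4557 open 1.0005170453974668 0.0 [-0.1  0.6 -0.2] [-0.03  0.03  0.01]
```

Request:
apply_moves(fingers=[-1, -1, -1, -1, -1, -1], offset=[[0.63, 0.01, -0.02], [0.63, 0.01, -0.02], [0.63, 0.01, -0.02], [0.63, 0.01, -0.02], [0.63, 0.01, -0.02], [0.63, 0.01, -0.02]], dr=[[0, 0, -1], [0, 0, -1], [0, 0, -1], [0, 0, -1], [0, 0, -1], [0, 0, -1]])

```text
time_s: 1.85
tool_pos: [478.8, -34.7, 359.4]
orientation: [-1.902, -2.499, -0.0]
ft_force: [-0.3, -0.3, -0.2]
opening: 0.999
finger_force: 0.0
```

Request:
apply_moves(fingers=[-1, -1, -1, -1, -1], offset=[[0, 0, 0], [0, 0, 0], [0, 0, 0], [0, 0, 0], [0, 0, 0]], dr=[[0, 0, -1], [0, 0, -1], [0, 0, -1], [0, 0, -1], [0, 0, -1]])

```text
time_s: 2.48
tool_pos: [477.4, -38.8, 359.7]
orientation: [-0.812, -3.034, 0.001]
ft_force: [0.5, 0.6, 0.1]
opening: 0.996
finger_force: 0.0
```

Request:
apply_moves(fingers=[-1, -1, -1, -1], offset=[[0, 0, 0], [0, 0, 0], [0, 0, 0], [0, 0, 0]], dr=[[0, 0, -0.46], [0, 0, -0.46], [0, 0, -0.46], [0, 0, -0.46]])

```text
time_s: 2.98
tool_pos: [477.5, -38.0, 359.9]
orientation: [-0.261, -3.131, 0.0]
ft_force: [0.3, -0.4, 0.7]
opening: 1.001
finger_force: 0.0
```

Run:
```python
from h import *
from plant import *
rel(478.5,-32.7,276,170.9)
c=get_calibration("wrist");f=grab_frame("wrist");np.save("w1.npy",f);np.savez("w1c.npz",**c)
cv2.imwrite("pics/w1.png",f[:,:,::-1])
```

```text
t 2.975 pos [477.5 -38.  359.9] yaw 170.48 tilt [-2.e-04 -1.e-04 -1.e+00] off [-0.0002  0.0107  0.1678] drz -0.0093 open 1.0008872478109918 0.0 [ 0.3 -0.4  0.7] [ 0.02  0.02 -0.05]
```

View pics/w1.png

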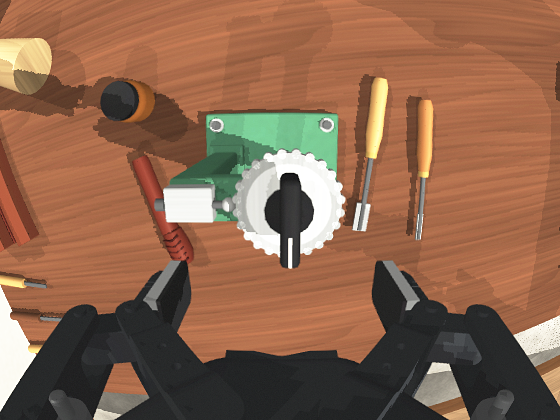

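The wrist view shows the bar vertical at column ~290, with its top face running from the far end at about row 175 to the near end at about row 267. The wheel is centred near (290,204). I'll cast fisheye rays onto the bar and wheel.

```bash
cat >> h.py <<'E'
def fray(c,u,v,z):
    K=c["camera_matrix"];a=np.array([u-K[0,2],v-K[1,2]])/K[0,0];t=np.hypot(*a);a=a/max(t,1e-9)*np.sin(t)
    d=R.from_rotvec(c["attitude"]).apply([a[0],-a[1],-np.cos(t)]);p=c["xyz"];return (p+d*(z-p[2])/d[2])[:2]
E
python3 - <<'E'
from h import *
c=np.load("w1c.npz");f=np.load("w1.npy");hsv=cv2.cvtColor(f,cv2.COLOR_RGB2HSV)
print(c["xyz"],R.from_rotvec(c["attitude"]).as_matrix()[:,2])
# wheel outline: bright low-saturation
sub=hsv[140:265,230:350];m=((sub[...,2]<75)).astype(np.uint8)
n,l,st,ce=cv2.connectedComponentsWithStats(m);k=l[210-140,290-230];print(st[k],ce[k]+[230,140])
for v in range(170,272,6):
    r=f[v,265:320].astype(int).sum(1);i=np.where(r<200)[0];w=np.where((r>450)&(np.abs(np.arange(55)-25)<6))[0]
    if len(i):print(v,i.min()+265,i.max()+265,fray(c,i.min()+265,v,286).round(1),fray(c,i.max()+266,v,286).round(1),w+265)
for p in[(234,206),(345,206),(290,150),(290,258)]:print("wheel",fray(c,*p,236))
print("line",fray(c,290,240,286),fray(c,290,267,286))
E
```

```text
[404.90877019 -25.81531698 482.83151166] [-0.28028746  0.04679974  0.95877459]
[  35   33   49   92 2558] [288.94018765 214.38858483]
176 281 297 [442.2 -32.1] [443.9 -21.8] []
182 280 299 [445.9 -33.3] [447.9 -21.1] []
188 280 300 [449.6 -34. ] [451.8 -21.1] []
194 272 305 [452.6 -39.5] [456.1 -18.6] []
200 267 310 [455.9 -43.3] [460.4 -16. ] []
206 266 312 [459.7 -44.6] [464.5 -15.3] []
212 265 312 [463.5 -45.9] [468.5 -15.8] []
218 266 312 [467.5 -46. ] [472.4 -16.4] []
224 269 308 [471.8 -44.8] [476.  -19.5] []
230 275 302 [476.5 -41.7] [479.5 -23.9] []
236 281 299 [481.2 -38.6] [483.3 -26.4] []
242 281 299 [485.4 -39.3] [487.5 -27. ] [288 289 290 291 292]
248 280 299 [489.5 -40.6] [491.7 -27.6] [288 289 290 291]
254 280 299 [493.8 -41.3] [496.  -28.2] [288 289 290 291]
260 280 299 [498.2 -42.1] [500.4 -28.9] [288 289 290 291]
266 282 297 [502.9 -41.5] [504.7 -30.8] [288 289 290 291]
wheel [469.36387084 -74.541988  ]
wheel [483.89521021  12.9036371 ]
wheel [432.91531857 -23.62488464]
wheel [521.41896763 -37.64878315]
line [484.95979917 -33.24485175] [504.49879862 -36.28976445]
```

Axis ≈ (477, -31.7), bar yaw ≈ -9.2°. Descending.

Request:
apply_moves(fingers=[-1, -1, -1, -1, -1, -1], offset=[[0.003, 0.0123, 0], [0.003, 0.0123, 0.05], [0.003, 0.0123, 0.1], [0.003, 0.0123, 0.14], [0.003, 0.0123, 0.168], [0.003, 0.0123, 0.168]], dr=[[0, 0, -0.01], [0, 0, -0.01], [0, 0, -0.01], [0, 0, -0.01], [0, 0, -0.01], [0, 0, -0.01]])

```text
time_s: 3.78
tool_pos: [476.7, -30.9, 275.3]
orientation: [-0.239, -3.131, -0.0]
ft_force: [0.1, -0.1, -0.1]
opening: 0.996
finger_force: 0.0
```

Run:
```python
from h import *
from plant import *
rel(477,-31.7,276,170.8)
c=get_calibration("wrist");f=grab_frame("wrist");np.save("w2.npy",f);np.savez("w2c.npz",**c)
cv2.imwrite("pics/w2.png",f[:,:,::-1])
```

```text
t 3.775 pos [476.7 -30.9 275.3] yaw 171.25 tilt [-1.2e-03  4.0e-04 -1.0e+00] off [-0.0008 -0.0015 -0.0014] drz 0.0101 open 0.9962189903029509 0.0 [ 0.1 -0.1 -0.1] [ 0.03  0.02 -0.01]
```

View pics/w2.png

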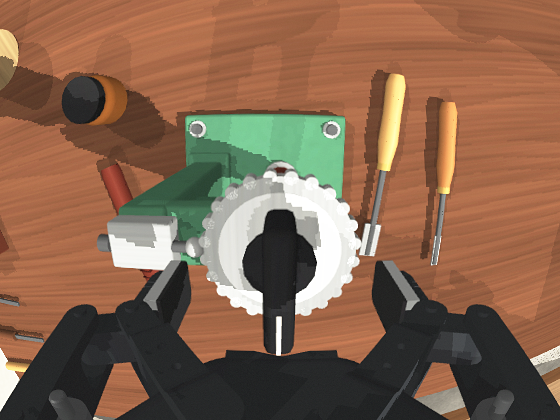

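The bar (column ~281) lies centred between the pads (187 and 375), aligned with them. I close at 60 N.

Request:
apply_moves(fingers=[1, 1, 1, 1, 1, 1, 1, 1], offset=[[0, 0, 0], [0, 0, 0], [0, 0, 0], [0, 0, 0], [0, 0, 0], [0, 0, 0], [0, 0, 0], [0, 0, 0]], dr=[[0, 0, 0], [0, 0, 0], [0, 0, 0], [0, 0, 0], [0, 0, 0], [0, 0, 0], [0, 0, 0], [0, 0, 0]], newtons=60)

```text
time_s: 4.82
tool_pos: [477.1, -31.9, 276.3]
orientation: [0.24, 3.132, -0.002]
ft_force: [-2.3, -5.1, 2.0]
opening: 0.153
finger_force: 59.2
```

```bash
python3 -c "
from h import *
rel(477,-31.7,276,170.8)"
```

```text
t 4.825 pos [477.1 -31.9 276.3] yaw 171.23 tilt [ 1.0e-04 -1.5e-03 -1.0e+00] off [0.0002 0.0004 0.0007] drz 0.0095 open 0.152519382276373 59.21914458274841 [-2.3 -5.1  2. ] [-0.89  0.38 -0.1 ]
```

Gripped. First click: 15° clockwise (positive about the tool's z).

Request:
apply_moves(fingers=[1, 1, 1, 1, 1, 1, 1, 1], offset=[[0, 0, 0], [0, 0, 0], [0, 0, 0], [0, 0, 0], [0, 0, 0], [0, 0, 0], [0, 0, 0], [0, 0, 0]], dr=[[0, 0, 0.07], [0, 0, 0.14], [0, 0, 0.21], [0, 0, 0.28], [0, 0, 0.333], [0, 0, 0.333], [0, 0, 0.333], [0, 0, 0.333]])

```text
time_s: 5.82
tool_pos: [477.2, -31.7, 276.4]
orientation: [0.645, 3.074, -0.001]
ft_force: [-3.2, -4.3, 3.7]
opening: 0.151
finger_force: 59.5
```

Run:
```python
from h import *
from plant import *
rel(477,-31.7,276,155.9)
c=get_calibration("wrist");f=grab_frame("wrist");np.save("w3.npy",f)
cv2.imwrite("pics/w3.png",f[:,:,::-1])
```

```text
t 5.825 pos [477.2 -31.7 276.4] yaw 156.3 tilt [ 4.e-04 -1.e-03 -1.e+00] off [ 0.0003 -0.0002  0.0007] drz 0.009 open 0.15085727457732112 59.510069489479065 [-3.2 -4.3  3.7] [-0.86  0.38 -0.34]
```

View pics/w3.png

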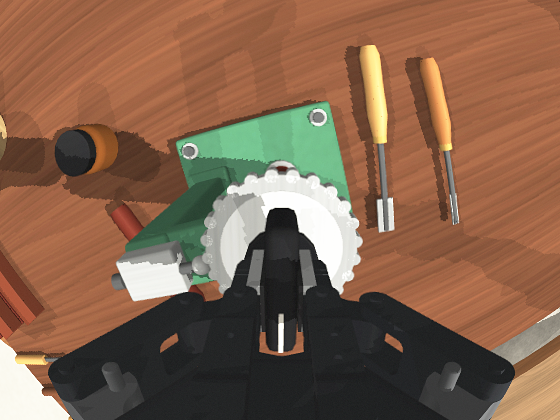

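The bar is still aligned with the pads in the camera, at column 282, while the stand has turned 15°. So the first click is in with no slip. Second click.

Request:
apply_moves(fingers=[1, 1, 1, 1, 1, 1, 1, 1], offset=[[0, 0, 0], [0, 0, 0], [0, 0, 0], [0, 0, 0], [0, 0, 0], [0, 0, 0], [0, 0, 0], [0, 0, 0]], dr=[[0, 0, 0.07], [0, 0, 0.14], [0, 0, 0.21], [0, 0, 0.28], [0, 0, 0.335], [0, 0, 0.335], [0, 0, 0.335], [0, 0, 0.335]])

```text
time_s: 6.88
tool_pos: [477.3, -31.5, 276.3]
orientation: [1.041, 2.963, -0.0]
ft_force: [-1.6, -5.3, 6.0]
opening: 0.15
finger_force: 59.6
```

Run:
```python
from h import *
from plant import *
rel(477,-31.7,276,140.9)
f=grab_frame("wrist");np.save("w4.npy",f)
for k in(2,3,4):
    g=np.load(f"w{k}.npy").astype(int);print(k,[(lambda i:(i.min()+255,i.max()+255))(np.where(g[v,255:310].sum(1)<150)[0]) for v in(215,222,230)])
    # white line
    print([np.where(g[v,265:300].min(1)>170)[0]+265 for v in(325,335,345)])
```

```text
t 6.875 pos [477.3 -31.5 276.3] yaw 141.27 tilt [ 7.e-04 -6.e-04 -1.e+00] off [ 0.0002 -0.0007  0.0006] drz 0.0082 open 0.14967607320014462 59.552562832832336 [-1.6 -5.3  6. ] [-0.82  0.13 -0.15]
2 [(np.int64(267), np.int64(293)), (np.int64(265), np.int64(294)), (np.int64(264), np.int64(295))]
[array([276, 277, 278, 279, 280, 281]), array([276, 277, 278, 279, 280]), array([276, 277, 278, 279, 280])]
3 [(np.int64(268), np.int64(295)), (np.int64(267), np.int64(296)), (np.int64(266), np.int64(297))]
[array([278, 279, 280, 281, 282, 283]), array([278, 279, 280, 281, 282, 283]), array([278, 279, 280, 281, 282])]
4 [(np.int64(268), np.int64(295)), (np.int64(267), np.int64(296)), (np.int64(265), np.int64(297))]
[array([279, 280, 281, 282]), array([279, 280, 281, 282, 283]), array([278, 279, 280, 281, 282, 283])]
```

No slip in the grip. Third click.

Request:
apply_moves(fingers=[1, 1, 1, 1, 1, 1, 1, 1], offset=[[0, 0, 0], [0, 0, 0], [0, 0, 0], [0, 0, 0], [0, 0, 0], [0, 0, 0], [0, 0, 0], [0, 0, 0]], dr=[[0, 0, 0.07], [0, 0, 0.14], [0, 0, 0.21], [0, 0, 0.28], [0, 0, 0.335], [0, 0, 0.335], [0, 0, 0.335], [0, 0, 0.335]])

```text
time_s: 7.92
tool_pos: [477.5, -31.3, 276.3]
orientation: [1.42, 2.801, 0.0]
ft_force: [1.4, -1.4, 5.0]
opening: 0.154
finger_force: 59.6
```

Run:
```python
from h import *
from plant import *
rel(477,-31.7,276,125.9)
f=grab_frame("wrist");cv2.imwrite("pics/w5.png",f[:,:,::-1]);g=f.astype(int)
print([np.where(g[v,265:300].min(1)>170)[0]+265 for v in(325,335,345)])
```

```text
t 7.925 pos [477.5 -31.3 276.3] yaw 126.22 tilt [ 1.1e-03 -2.0e-04 -1.0e+00] off [-0.     -0.0012  0.0006] drz 0.0072 open 0.15427448244631356 59.648412466049194 [ 1.4 -1.4  5. ] [-0.62 -0.12 -0.22]
[array([279, 280, 281, 282, 283]), array([279, 280, 281, 282]), array([279, 280, 281, 282])]
```

View pics/w5.png

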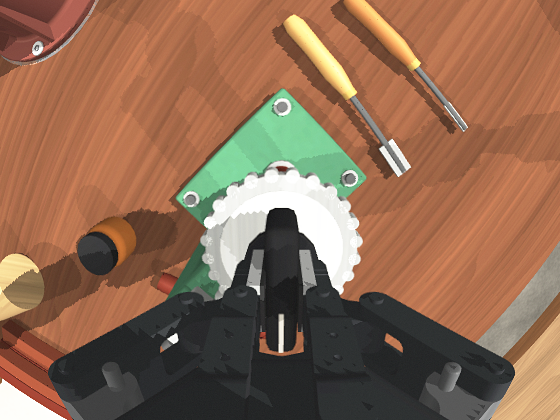

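The picture shows the stand turned 45° relative to the hand. The bar is still aligned between the pads, with the white line at column 281, and the bystanders are untouched. The hand has turned 45.0° and is holding at 60 N, so I hand in.

```bash
python3 -c "
from plant import *
print(sign_off())"
```

```text
the job is handed in; nothing more can be done
None
```

I turned the knob three clicks clockwise (hand turn measured at 45.0°, no slip seen) and handed in with the gripper still holding it at about 60 N; the gouges, finished grip and jar were not touched, and the sign-off gave no verdict.

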